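# Zero the nipping press and open it two turns

## Robot

A 6-joint arm with a two-finger parallel gripper is mounted at the origin on the work surface. World frame = base frame: x ahead of the robot, y to its left, z up, the work surface at z = 0. Lengths are in m, angles in rad, forces in N, time in s.
With the tool pointing down it reaches from about 0.325 to 0.775 m from the base axis. Payload 9.3 kg.
Tool frame: the origin (TCP) lies at the very end of the fingers, on their centre line; the grasp point (between the pads) lies 19 mm behind it (manip.grip_depth is the distance from the TCP to the grasp point, in m); z points along the fingers, y is the line along which they close (so a half turn about z gives the same grasp; the last joint's range is limited). The gripper opens to 85 mm and grips with 20 to 120 N. Pads are 22 mm wide; open, the fingers measure 114 mm over their backs; the gripper's body (76 mm by 85 mm) begins 54 mm behind the grasp point. The pads swing forward as they close: fully open they stand 13 mm farther back than shut.
Start: joints at [1, 0.259, 0.021, 1.334, 0, 1.418], TCP at [0.223, 0.503, 0.231] pointing down, gripper open.
Joint ranges: [-3.04, 3.04], [-0.91, 1.82], [-1.04, 1.36], [-1.92, 1.95], [-1.52, 1.45], [-3.14, 3.14]. Speed limits (rad/s): [2.22, 2.22, 2.79, 3.14, 3.14, 3.14].

## Interface

Orientations are given as a rotation vector (axis times angle).
In Python, from cell import manip gives the robot as it stands. The module is installed in compiled form; this text tells all that it offers.
- The arm moves only by the tool jog_arm, never from a script. Its argument "increments" is text: rows parted by semicolons, each of 5 numbers parted by spaces: the shift along the tool's x, y, z as a fraction of full scale, then the turn about the tool's z as a fraction of full scale, then the gripper's target within -1 to 1 (fully open at 1, half-way at 0, shut at -1). In form: dx dy dz roll jaw; .... A call has exactly 5 rows; each row is the pose to reach, as a shift and turn from the pose commanded when the call began, along the tool's axes at that moment; what a row does not reach only later rows make up. Full scale, the value 1, is 0.12 m for a shift and 2 rad for a turn. A row lasts 1/8 s, in which the tool goes at most 62.5 mm and 10.7 degrees, less where a joint would pass 70% of its speed; a pose out of reach is approached as far as the arm can. A call with a number of a shift or a turn outside -1 to 1 is refused whole. A call with a gripper value outside its range is refused whole. The fingers move at their own pace and stop on an object; the grip force is fixed at half the most. Time passes only in rows, so rows that repeat a pose let the fingers close, or fill a call up. It gives the time, the measured TCP pose, the force, the opening and the grip force at its end, in the units of the state.
- manip.observe(): the state, without advancing time (a new reading comes with each control period).
- manip.grab_frame(name): name is "scene" or "side" or "wrist"; returns a dict with "image" (420x560x3 uint8, blue, green, red), "K" (3x3 intrinsics, pixels), "R" (3x3) and "t" (3): a world point X has camera coordinates R X + t. Camera axes: x right, y down, z forward; pixel columns grow to the right and rows downward; lengths in m; the calibration is good to about 2 mm. A picture is of the moment at which its call begins. There is no depth.
- manip.close_job(): hands the job in; it is judged then, once.
The state is a dict: "time_s": time; "q": joint angles; "qvel": joint speeds; "joint_torque": joint torques, N m; "position": TCP position; "orientation": TCP orientation; "wrist_force": force on the tool from outside, world axes, zero at the start; "moment": the same for the moment, N m; "grip_width": finger opening in m; "grip_force": force on a finger pad.
Only numpy, scipy, OpenCV 4.12 (cv2) and the standard library are available. Lean on these libraries where they do the work, as an engineer would, in place of code of your own. Each camera call takes 0.05 s, during which the arm holds its last target. There are 200 camera calls.

## Task

Take the loose press handle (round wooden grip, steel collar and rod) out of the tool block and push its rod fully home through the eye on the rim of the press's hand wheel. With it wind the wheel clockwise (seen from above) until the press is hard shut against its stop, then back it off counterclockwise exactly two full turns, and finish there still gripping the handle, seated in the eye, with the wheel still. Leave the other tools and supplies where they are.

Things in the scene. Friction and masses are not known exactly. Their poses are not given: they have to be found in the camera images.
- handle_grip (a point): loose press handle (120 g) standing upright in one of the tool block's three holes. Point: centre of its round wooden grip, 22 mm in diameter, 50 mm tall; z up along it. Below the grip a steel collar, 32 mm across, 6 mm thick, its underside 31 mm below the point, resting on the block's top; below that a round steel rod, 12 mm in diameter, 36 mm long, tapered tip 67 mm below the point
- rack: fixed wooden tool block 60 x 210 x 45 mm, origin under its centre on the table; y along its length. Three upright holes 15 mm in diameter through it, at y = -75, 0, +75 mm. Each holds one tool: the press handle, the dabber, the burnisher, in any order.
- eye (a point): the eye: a 15 mm hole straight down through a square steel lug (36 x 36 x 14 mm) on the rim of the hand wheel. Point: the hole's centre at the lug's top face, 194 mm above the table; z up. It goes round with the wheel, 65 mm from its axis. 40 mm is free below the lug's top all the way round, so the rod may stick out below
- wheel_hub (a point): point on the upright axis of the press's hand wheel (steel, 142 mm across, three spokes, level, on top of the press) at the height of the lug's top face; the hub stands 8 mm above it. The wheel turns in place, without rising.
- wheel (a joint): angle of the hand wheel, rad: 0 = press shut on a hard stop; grows counterclockwise seen from above, opening the press (platen lifts 5 mm a turn). Starts less than one turn open; travel ends at 20. Stiff: some 3 to 5 N at the eye moves it, and it stays where left. The round rod turns freely in the eye, so the gripper need not turn with the wheel
- dabber: bystander in the tool block: wooden mushroom-shaped dabber, knob 42 mm across, 46 mm above the block; leave it
- burnisher: bystander in the tool block: slim tapering steel burnisher, 24 mm at its foot, 81 mm above the block; leave it
- ink_tin: bystander: ink tin 100 mm across, 75 mm tall, beyond the work; leave it
- tin_lid: bystander: flat tin lid 104 mm across, 8 mm thick; leave it
- ink_knife: bystander: ink spatula 200 mm long lying in front of the tool block; leave it
- brayer: bystander: rubber hand roller 130 mm wide lying on the table; leave it
- solvent: bystander: bottle 60 mm across, 160 mm tall, at the left of the work; leave it
- pigment: bystander: jar 64 mm across, 80 mm tall, at the right of the work; leave it
There are look-alikes about, which are no part of the job. What is shaped like the part that bears handle_grip but orange or red is not meant.

How it is judged:
By the outcome, as a careful person would: the job done as asked, in the order asked, and still so for the second after the job is handed in, while the arm keeps its last pose, push and grip.
It also fails if it takes over 72 s, if anything falls off the work surface, if the arm or the gripper's body presses on something with over 40 N, if the wrist force passes 120 N, or if a joint passes its speed limit or range.

## Working session

There is one attempt and no reset: what is moved stays moved. The work goes in short steps, Python scripts to look and compute and a tool call to move; the robot and the scene stay as the last step left them, time stands still between calls to the robot, and variables do not carry over. Pictures are saved under pics/ and viewed, at most 10 in all, crops included, and the job is handed in when it is done.

Besides the shell and the picture viewer there is one more tool, called after ">>>" as name(argument=value, ...) on one line, values as JSON. jog_arm: Moves the arm, as the interface text tells. Its arguments: {"type":"object","properties":{"increments":{"type":"string"}},"required":["increments"]}

```bash
mkdir -p pics; cat > h.py <<'E'
import numpy as np, cv2
from cell import manip
from scipy.spatial.transform import Rotation as Ro
def grab(n,f=None):
    d=manip.grab_frame(n)
    if f: cv2.imwrite('pics/'+f,d['image'])
    return d
def plane(d,u,v,z):
    r=d['R'].T@np.linalg.inv(d['K'])@np.array([u,v,1.]); c=-d['R'].T@d['t']
    return c+r*(z-c[2])/r[2]
def proj(d,X):
    p=d['K']@(d['R']@np.array(X)+d['t']); return p[:2]/p[2]
def tri(d1,p1,d2,p2):
    A=[];b=[]
    M=np.zeros((3,3));v=np.zeros(3)
    for d,p in((d1,p1),(d2,p2)):
        r=d['R'].T@np.linalg.inv(d['K'])@np.array([*p,1.]);r/=np.linalg.norm(r);c=-d['R'].T@d['t']
        P=np.eye(3)-np.outer(r,r);M+=P;v+=P@c
    return np.linalg.solve(M,v)
E
python3 - <<'E'
from h import *
import pickle
S={}
for n in('scene','side'):
    S[n]=grab(n); print(n,-S[n]['R'].T@S[n]['t'])
pickle.dump(S,open('s.pkl','wb'))
im=np.vstack([cv2.resize(S[n]['image'],(400,300)) for n in S])
for n in S: cv2.imwrite(f'pics/{n}0.png',S[n]['image'])
s=manip.observe();print({k:np.round(v,3) for k,v in s.items()}, Ro.from_rotvec(s['orientation']).as_matrix().round(3))
E
```

```text
scene [ 1.05507007 -0.62815234  1.43410452]
side [-0.09748115  0.90528405  1.27123243]
{'time_s': np.float64(0.1), 'q': array([ 1.   ,  0.259,  0.021,  1.334, -0.   ,  1.418]), 'qvel': array([-0.001, -0.001,  0.002,  0.001,  0.   , -0.001]), 'joint_torque': array([ 6.0000e-03, -5.5669e+01,  3.4507e+01,  1.2000e-02, -0.0000e+00,
        0.0000e+00]), 'position': array([0.223, 0.502, 0.231]), 'orientation': array([-6.510e-01, -3.073e+00,  2.000e-03]), 'wrist_force': array([-1.054,  0.208, -0.139]), 'moment': array([ 0.004, -0.019, -0.017]), 'grip_force': np.float64(0.0), 'grip_width': np.float64(0.085)} [[-0.914  0.406 -0.001]
 [ 0.406  0.914 -0.001]
 [ 0.    -0.001 -1.   ]]
```

View pics/scene0.png

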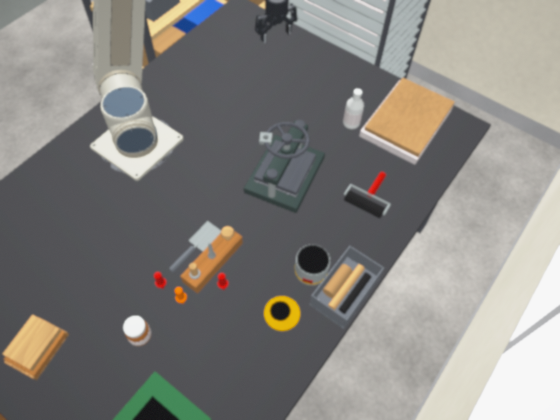

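View pics/side0.png

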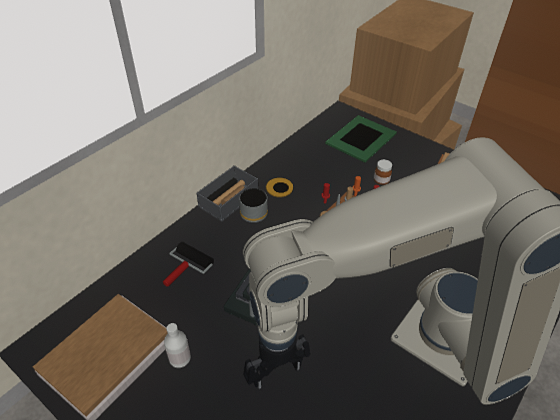

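Scene: tool block near (212,257) with three tools, press wheel near (287,140) with a light lug near (265,138). The side view is mostly blocked by the arm. The red (159,279), red (222,281) and orange (180,295) handles are look-alikes. The candidates in the block are (194,270), (211,250) and (228,232), so I'm enlarging those.

```bash
python3 - <<'E'
from h import *
im=cv2.imread('pics/scene0.png')
a=cv2.resize(im[215:305,145:265],(800,600),interpolation=cv2.INTER_CUBIC)[:,:]
b=cv2.resize(im[110:215,240:330],None,fx=4,fy=4,interpolation=cv2.INTER_CUBIC)
a=cv2.resize(im[215:305,145:250],None,fx=4,fy=4,interpolation=cv2.INTER_CUBIC)
c=np.zeros((420,780,3),np.uint8);c[:360,:420]=a;c[:,420:780]=b
cv2.imwrite('pics/crop0.png',c)
E
```

```text
(no output)
```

View pics/crop0.png

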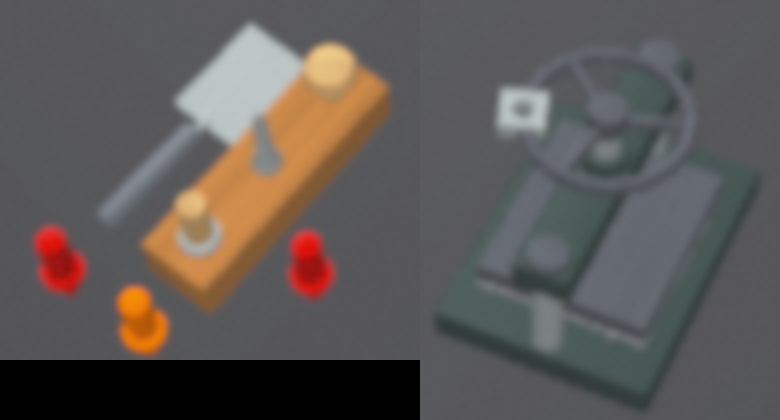

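The crop shows the wooden grip with a steel collar at crop (195,220), i.e. image (194,270). The burnisher is in the middle hole and the dabber at the far end. So the handle is the one at (194,270): it is the right shape, plain wood and steel, and in the block. The eye is at image ≈(265.5,137) and the hub at ≈(287,136).

```bash
python3 - <<'E'
from h import *
import pickle
S=pickle.load(open('s.pkl','rb'));d=S['scene']
im=d['image'].astype(int);hsv=cv2.cvtColor(d['image'],cv2.COLOR_BGR2HSV)
# lug
m=np.zeros(im.shape[:2],np.uint8); m[120:150,250:282]=(hsv[120:150,250:282,2]>150)*255
ys,xs=np.nonzero(m);print('lug bbox',xs.min(),xs.max(),ys.min(),ys.max(),len(xs))
(c,sz,a)=cv2.minAreaRect(np.c_[xs,ys].astype(np.float32));print(c,sz)
E_=plane(d,265.5,137.2,.194);H=plane(d,286.7,135.8,.202)
G=plane(d,192.6,266.0,.101);C=plane(d,194.5,271.5,.048)
print('eye',E_,'hub',H,np.linalg.norm((E_-H)[:2]),'grip',G,'collar',C)
# rack top corners
for p in((145+142/4,215+243/4),(145+212/4,215+292/4),(145+390/4,215+90/4),(145+330/4-10,215+62/4-4)):
    print(plane(d,*p,.045))
print('dab',plane(d,145+330/4,215+62/4,.091),'pix/mm',proj(d,G),proj(d,G+[.1,0,0]))
E
```

```text
lug bbox 260 271 132 142 104
(265.5, 137.0) (10.0, 11.0)
eye [0.4350079 0.1722832 0.194    ] hub [0.48684969 0.21111744 0.202     ] 0.06477398409539356 grip [ 0.5099137  -0.26120482  0.101     ] collar [ 0.50437635 -0.25637243  0.048     ]
[ 0.47997839 -0.29028688  0.045     ]
[ 0.54555571 -0.28803138  0.045     ]
[ 0.54345883 -0.08296453  0.045     ]
[ 0.4584935  -0.09996191  0.045     ]
dab [ 0.51047804 -0.10979482  0.091     ] pix/mm [192.6 266. ] [219.74176269 286.11533797]
```

>>> jog_arm(increments="0 0 -0.08 0.08 0.1; 0 0 -0.16 0.16 0.1; 0 0 -0.24 0.24 0.1; 0 0 -0.3 0.3 0.1; 0 0 -0.3 0.3 0.1")

```text
time_s: 0.72
position: [0.2232, 0.5028, 0.2674]
orientation: [1.529, 2.744, 0.0]
wrist_force: [0.1, -0.7, -0.4]
grip_width: 0.0471
grip_force: 0.0
```

>>> jog_arm(increments="0 0 0 0.08 0.1; 0 0 0 0.16 0.1; 0 0 0 0.24 0.1; 0 0 0 0.2764 0.1; 0 0 0 0.2764 0.1")

```text
time_s: 1.35
position: [0.2231, 0.5025, 0.2667]
orientation: [2.218, 2.225, -0.001]
wrist_force: [-0.4, -0.9, -0.1]
grip_width: 0.0473
grip_force: 0.0
```

>>> jog_arm(increments="-0.2 0.06 0 0 0.1; -0.4 0.13 0 0 0.1; -0.6 0.2 0 0 0.1; -0.8 0.27 0 0 0.1; -0.95 0.3 0 0 0.1")

```text
time_s: 1.98
position: [0.2594, 0.3877, 0.2671]
orientation: [2.219, 2.224, -0.0]
wrist_force: [1.3, -0.0, 0.5]
grip_width: 0.047
grip_force: 0.0
```

>>> jog_arm(increments="-0.2 0.08 0 0 0.1; -0.4 0.16 0 0 0.1; -0.6 0.24 0 0 0.1; -0.8 0.32 0 0 0.1; -1 0.38 0 0 0.1")

```text
time_s: 2.6
position: [0.305, 0.2679, 0.2672]
orientation: [-2.219, -2.224, -0.0]
wrist_force: [-0.0, -0.1, 0.2]
grip_width: 0.0467
grip_force: 0.0
```

>>> jog_arm(increments="-0.2 0.08 0 0 0.1; -0.4 0.16 0 0 0.1; -0.6 0.24 0 0 0.1; -0.8 0.32 0 0 0.1; -1 0.38 0 0 0.1")

```text
time_s: 3.22
position: [0.3506, 0.1479, 0.2672]
orientation: [-2.219, -2.224, -0.0]
wrist_force: [0.0, 0.0, -0.0]
grip_width: 0.0473
grip_force: 0.0
```

>>> jog_arm(increments="-0.2 0.08 0 0 0.1; -0.4 0.16 0 0 0.1; -0.6 0.24 0 0 0.1; -0.8 0.32 0 0 0.1; -1 0.38 0 0 0.1")

```text
time_s: 3.85
position: [0.3962, 0.0279, 0.2672]
orientation: [-2.219, -2.224, -0.0]
wrist_force: [-0.5, 0.9, 0.6]
grip_width: 0.0472
grip_force: 0.0
```

>>> jog_arm(increments="-0.2 0.08 0 0 0.1; -0.4 0.16 0 0 0.1; -0.6 0.24 0 0 0.1; -0.8 0.32 0 0 0.1; -1 0.38 0 0 0.1")

```text
time_s: 4.47
position: [0.4418, -0.0921, 0.2671]
orientation: [-2.219, -2.224, -0.0]
wrist_force: [0.4, 0.8, 0.0]
grip_width: 0.047
grip_force: 0.0
```

>>> jog_arm(increments="-0.3 0.12 0 0 0.1; -0.6 0.24 0 0 0.1; -1 0.4 0 0 0.1; -1 0.5 0 0 0.1; -1 0.5 0 0 0.1")

```text
time_s: 5.1
position: [0.5019, -0.2111, 0.2666]
orientation: [-2.219, -2.222, 0.0]
wrist_force: [-0.7, -0.7, 0.4]
grip_width: 0.0472
grip_force: 0.0
```

```bash
python3 - <<'E'
from h import *
d=grab('wrist','w1.png');print(manip.observe()['position'],-d['R'].T@d['t'])
print(proj(d,[.507,-.259,.101]),proj(d,[.507,-.259,.048]))
E
```

```text
[ 0.50150027 -0.21057135  0.26698807] [ 0.50221266 -0.1288751   0.40780605]
[284.22109819 236.64410745] [283.63990519 219.06446772]
```

View pics/w1.png

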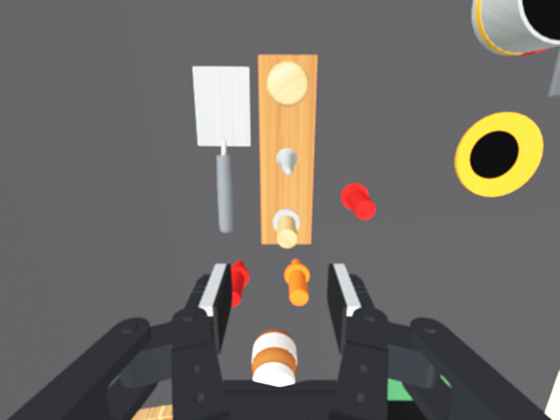

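The wrist view shows the handle's grip top at ≈(287,238) and its collar at ≈(286,222). Red (238,285), orange (298,285) and red (358,200) stand near the block. I'm refining the position with masks.

```bash
python3 - <<'E'
from h import *
import pickle
d=manip.grab_frame('wrist');pickle.dump(d,open('w1.pkl','wb'))
im=d['image'];hsv=cv2.cvtColor(im,cv2.COLOR_BGR2HSV)
print(hsv[238,280:296:3].tolist(),hsv[235:245,262].tolist()[:2],hsv[214,280:292:3].tolist())
r=(slice(200,256),slice(262,312))
for nm,m in(('grip',(hsv[...,2]>205)&(hsv[...,1]>60)&(hsv[...,1]<140)),('collar',(hsv[...,1]<40)&(hsv[...,2]>120))):
    ys,xs=np.nonzero(m[r]);print(nm,xs.min()+262,xs.max()+262,ys.min()+200,ys.max()+200,len(xs))
for (u,v) in((286.5,239),(287.5,239)):print('top',plane(d,u,v,.101))
print('col',plane(d,285.5,222,.051))
for n,p in(('orange',(298,298)),('red',(236,298)),('red2',(366,209))): print(n,plane(d,*p,.06),plane(d,*p,.09))
print('rack',[plane(d,*p,.045).round(4) for p in((259,55),(316,55),(262,244),(311,244))])
E
```

```text
[[24, 71, 254], [24, 77, 253], [25, 74, 253], [25, 63, 254], [25, 64, 254], [25, 66, 254]] [[15, 137, 249], [15, 138, 248]] [[75, 4, 241], [45, 2, 241], [30, 5, 241], [60, 2, 241]]
grip 262 311 200 248 1416
collar 274 310 209 249 231
top [ 0.50903897 -0.26129976  0.101     ]
top [ 0.51006837 -0.26129733  0.101     ]
col [ 0.50885466 -0.2612476   0.051     ]
orange [ 0.52505442 -0.35884495  0.06      ] [ 0.52304653 -0.33897969  0.09      ]
red [ 0.44780126 -0.35904578  0.06      ] [ 0.4524505  -0.33916321  0.09      ]
red2 [ 0.59952173 -0.24201997  0.06      ] [ 0.59109677 -0.23222187  0.09      ]
rack [array([ 0.4806, -0.0825,  0.045 ]), array([ 0.5385, -0.0824,  0.045 ]), array([ 0.4804, -0.2923,  0.045 ]), array([ 0.5404, -0.2921,  0.045 ])]
```

>>> jog_arm(increments="-0.22 0.04 0.1 0 0.1; -0.425 0.067 0.3 0 0.1; -0.425 0.067 0.55 0 0.1; -0.425 0.067 0.8 0 0.1; -0.425 0.067 1 0 0.1")

```text
time_s: 5.82
position: [0.5092, -0.2624, 0.1458]
orientation: [-2.22, -2.222, 0.001]
wrist_force: [-0.2, -0.1, -0.6]
grip_width: 0.0469
grip_force: 0.0
```

>>> jog_arm(increments="0 0 0.2 0 0.1; 0 0 0.4 0 0.1; 0 0 0.6 0 0.1; 0 0 0.75 0 0.1; 0 0 0.75 0 0.1")

```text
time_s: 6.45
position: [0.5088, -0.2619, 0.056]
orientation: [-2.219, -2.22, 0.001]
wrist_force: [-0.1, -0.6, 0.5]
grip_width: 0.047
grip_force: 0.0
```

>>> jog_arm(increments="0 0 0 0 -1; 0 0 0 0 -1; 0 0 0 0 -1; 0 0 0 0 -1; 0 0 0 0 -1")

```text
time_s: 7.08
position: [0.5102, -0.2627, 0.0583]
orientation: [2.22, 2.22, 0.0]
wrist_force: [-1.1, -0.7, 6.0]
grip_width: 0.0208
grip_force: 58.6
```

>>> jog_arm(increments="0 0 -0.2 0 -1; 0 0 -0.4 0 -1; 0 0 -0.6 0 -1; 0 0 -0.8 0 -1; 0 0 -1 0 -1")

```text
time_s: 7.7
position: [0.5096, -0.2621, 0.1781]
orientation: [-2.221, -2.222, -0.0]
wrist_force: [0.1, 0.1, -1.0]
grip_width: 0.0208
grip_force: 58.6
```

>>> jog_arm(increments="0 0 -0.2 0 -1; 0 0 -0.4 0 -1; 0 0 -0.6 0 -1; 0 0 -0.8 0 -1; 0 0 -1 0 -1")

```text
time_s: 8.32
position: [0.5096, -0.2621, 0.2981]
orientation: [-2.221, -2.222, -0.0]
wrist_force: [-0.1, -0.1, -0.3]
grip_width: 0.0208
grip_force: 58.6
```

>>> jog_arm(increments="0.2 -0.05 0 0 -1; 0.4 -0.1 0 0 -1; 0.6 -0.15 0 0 -1; 0.8 -0.2 0 0 -1; 1 -0.2 0 0 -1")

```text
time_s: 8.95
position: [0.485, -0.1404, 0.2974]
orientation: [2.221, 2.222, 0.0]
wrist_force: [-0.0, -0.2, -2.0]
grip_width: 0.0209
grip_force: 58.8
```

>>> jog_arm(increments="0.2 -0.05 0 0 -1; 0.4 -0.1 0 0 -1; 0.6 -0.15 0 0 -1; 0.8 -0.2 0 0 -1; 1 -0.2 0 0 -1")

```text
time_s: 9.57
position: [0.4607, -0.0206, 0.2974]
orientation: [2.221, 2.222, 0.0]
wrist_force: [0.8, 0.3, -1.5]
grip_width: 0.0206
grip_force: 58.8
```

>>> jog_arm(increments="0.2 -0.05 0 0 -1; 0.4 -0.1 0 0 -1; 0.6 -0.15 0 0 -1; 0.8 -0.2 0 0 -1; 0.8 -0.2 0 0 -1")

```text
time_s: 10.2
position: [0.4367, 0.0754, 0.2974]
orientation: [2.218, 2.225, 0.001]
wrist_force: [0.2, 0.2, -1.0]
grip_width: 0.0206
grip_force: 58.8
```

```bash
python3 - <<'E'
from h import *
import pickle
d=grab('wrist','w2.png');s=grab('scene','s2.png');pickle.dump((d,s),open('w2.pkl','wb'));print(manip.observe()['position'],-d['R'].T@d['t'])
print(proj(d,[.435,.172,.194]),proj(d,[.487,.211,.202]))
E
```

```text
[0.43733783 0.07406432 0.29733789] [0.43663225 0.15773434 0.4385513 ]
[277.0852383   80.89897804] [358.47060392  14.6111364 ]
```

View pics/w2.png

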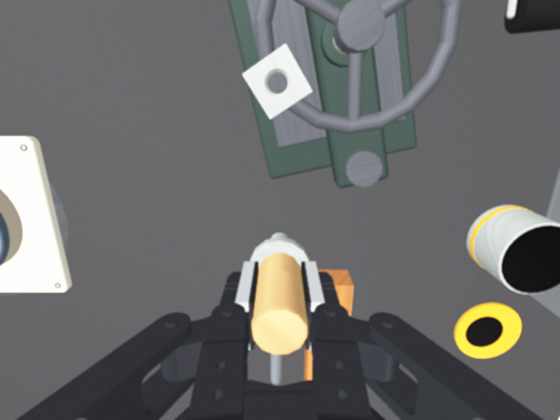

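The view shows the lug with its hole at ≈(277,82), the hub at ≈(360,25), and the handle held upright with its grip top at ≈(279,333). I'm measuring the hole, the hub and how the handle sits in the hand.

```bash
python3 - <<'E'
from h import *
import pickle
d,s=pickle.load(open('w2.pkl','rb'))
g=cv2.cvtColor(d['image'],cv2.COLOR_BGR2GRAY);hsv=cv2.cvtColor(d['image'],cv2.COLOR_BGR2HSV)
m=np.zeros_like(g);m[35:125,235:320]=(g[35:125,235:320]>185)*255
cs,h=cv2.findContours(m,cv2.RETR_CCOMP,cv2.CHAIN_APPROX_NONE)
for c,hh in zip(cs,h[0]):
    if cv2.contourArea(c)>50:
        (x,y),_,_=r=cv2.minAreaRect(c);print(r,hh[3],plane(d,x,y,.194).round(4))
        if hh[3]>=0: print(cv2.fitEllipse(c))
circ=cv2.HoughCircles(cv2.GaussianBlur(g[0:70,320:400],(3,3),0),cv2.HOUGH_GRADIENT,1,20,param1=80,param2=12,minRadius=18,maxRadius=30)
print(circ)
if circ is not None:
    for c in circ[0][:2]: print('hub',plane(d,c[0]+320,c[1],.202).round(4))
m=np.zeros_like(g);mm=(hsv[...,2]>190)&(hsv[...,1]>50)&(hsv[...,0]<35);m[255:360,245:312]=mm[255:360,245:312]*255
for r in range(265,352,12):
    xs=np.nonzero(m[r])[0];print(r,xs.min(),xs.max(),end=' | ')
p=manip.observe()['position'];print(p)
for dz in(.019+.025,.019-.025,.019-.031,.019-.067): print(dz,proj(d,p+[0,0,dz]).round(1))
E
```

```text
((277.4230651855469, 80.88461303710938), (55.19266891479492, 55.19266891479492), 56.30992889404297) -1 [0.4352 0.172  0.194 ]
((276.2500305175781, 81.24998474121094), (23.33452033996582, 22.62741470336914), 45.0) 0 [0.4344 0.1718 0.194 ]
((276.2110290527344, 81.28614807128906), (21.982769012451172, 24.8773193359375), 169.0490264892578)
[[[23.5 44.5 22.4]
  [38.5 28.5 20.5]]]
hub [0.4786 0.1938 0.202 ]
hub [0.4877 0.2031 0.202 ]
265 260 299 | 277 258 294 | 289 257 294 | 301 255 295 | 313 254 298 | 325 251 306 | 337 253 306 | 349 261 309 | [0.43733783 0.07406432 0.29733789]
0.044 [280.6 343.1]
-0.006000000000000002 [280.2 274.6]
-0.012 [280.2 268.9]
-0.048 [280.  241.3]
```

```bash
python3 - <<'E'
from h import *
d=grab('wrist');s=grab('scene');p=manip.observe()['position'];print(p)
for dz in(.0435,-.0125,-.0485): print(dz,proj(d,p+[0,0,dz]).round(1),proj(s,p+[0,0,dz]).round(1))
a=cv2.resize(d['image'][225:365,230:330],None,fx=4,fy=4,interpolation=cv2.INTER_CUBIC)
q=proj(s,p).astype(int);b=cv2.resize(s['image'][q[1]-30:q[1]+30,q[0]-25:q[0]+25],None,fx=8,fy=8,interpolation=cv2.INTER_CUBIC)
c=np.zeros((560,800,3),np.uint8);c[:,:400]=a;c[:480,400:800]=b;cv2.imwrite('pics/c2.png',c);print(q)
E
```

```text
[0.437632   0.07348282 0.29722194]
0.0435 [279.5 340.5] [244.2 125.8]
-0.0125 [279.5 267.1] [244.9 138.8]
-0.0485 [279.4 239.9] [245.3 146.7]
[244 135]
```

View pics/c2.png

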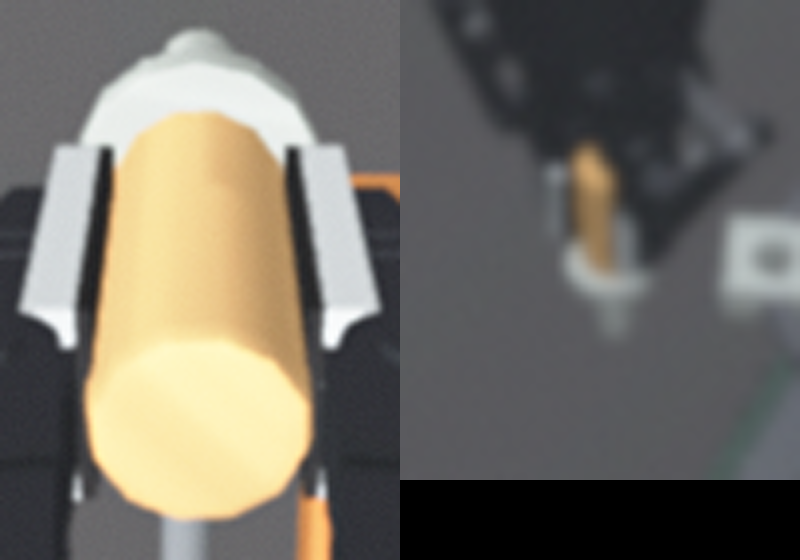

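The handle sits centred and upright; the tip agrees with the TCP axis in both views within about 1 mm. Eye at (0.435, 0.172). Moving over it and starting the insertion.

>>> jog_arm(increments="0.2 -0.01 0 0 -1; 0.4 -0.022 0 0 -1; 0.6 -0.022 0 0 -1; 0.818 -0.022 0 0 -1; 0.818 -0.022 0 0 -1")

```text
time_s: 11.02
position: [0.4352, 0.1724, 0.297]
orientation: [-2.22, -2.223, 0.0]
wrist_force: [-1.3, -0.8, -1.9]
grip_width: 0.0205
grip_force: 58.8
```

>>> jog_arm(increments="0 0 0.1 0 -1; 0 0 0.25 0 -1; 0 0 0.38 0 -1; 0 0 0.48 0 -1; 0 0 0.54 0 -1")

```text
time_s: 11.65
position: [0.4349, 0.1713, 0.2316]
orientation: [-2.222, -2.22, 0.001]
wrist_force: [-0.0, -0.5, -1.0]
grip_width: 0.0208
grip_force: 58.8
```

>>> jog_arm(increments="0 0 0.06 0 -1; 0 0 0.12 0 -1; 0 0 0.17 0 -1; 0 0 0.2 0 -1; 0 0 0.22 0 -1")

```text
time_s: 12.28
position: [0.435, 0.172, 0.2071]
orientation: [2.221, 2.221, 0.002]
wrist_force: [-8.2, -1.3, 26.3]
grip_width: 0.0206
grip_force: 61.2
```

```bash
python3 - <<'E'
from h import *
import pickle
d,s=pickle.load(open('w2.pkl','rb'))
g=d['image'].astype(int).sum(2)//3
print('hub w',plane(d,361,25,.202),'rim s',plane(s,287.1,139.6,.187),plane(s,287.1,139.6,.194))
# hub disc profile in wrist picture: brightness row 25 / col 361
print(g[25,325:400:3].tolist());print(g[0:70:3,361].tolist())
cv2.imwrite('pics/hub.png',cv2.resize(np.vstack([d['image'][0:70,310:410]]),None,fx=6,fy=6,interpolation=cv2.INTER_CUBIC))
st=manip.observe();print(st['position'],st['wrist_force'],st['orientation'])
E
```

```text
hub w [0.48910824 0.20514839 0.202     ] rim s [0.48980886 0.21002234 0.187     ] [0.49298167 0.20531766 0.194     ]
[99, 111, 108, 98, 114, 143, 140, 142, 140, 138, 138, 140, 139, 139, 140, 136, 133, 135, 134, 132, 130, 135, 131, 133, 95]
[145, 143, 142, 141, 141, 141, 135, 138, 139, 137, 138, 133, 135, 133, 132, 134, 136, 79, 105, 103, 102, 103, 99, 100]
[0.43504874 0.17195844 0.20708507] [-8.17427015 -1.27539788 26.31380991] [2.22063887e+00 2.22136517e+00 1.50310495e-03]
```

View pics/hub.png

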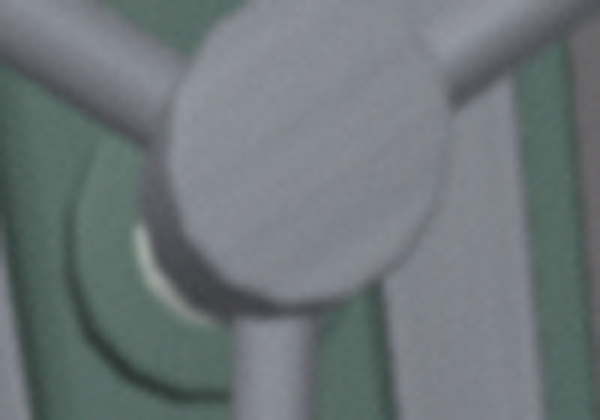

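```bash
python3 - <<'E'
from h import *
import pickle
d,s=pickle.load(open('w2.pkl','rb'))
g=cv2.cvtColor(d['image'],cv2.COLOR_BGR2GRAY)
m=np.zeros_like(g);m[35:125,235:320]=(g[35:125,235:320]>185)*255
c=max(cv2.findContours(m,cv2.RETR_EXTERNAL,cv2.CHAIN_APPROX_NONE)[0],key=cv2.contourArea)[:,0]
W=np.array([plane(d,*p,.194)[:2] for p in c.astype(float)])-[.435,.172]
best=[]
P=cv2.approxPolyDP(c.reshape(-1,1,2),6,True)[:,0].astype(float);print(P.tolist())
Q=np.array([plane(d,*p,.194)[:2] for p in P])
for i in range(len(Q)):
    e=Q[(i+1)%len(Q)]-Q[i];print(np.linalg.norm(e).round(4),(np.degrees(np.arctan2(e[1],e[0]))%90).round(1))
# line fits per side
for i in range(4):
    a,b=Q[i]-[.435,.172],Q[(i+1)%4]-[.435,.172];t=(b-a)/np.linalg.norm(b-a);n=np.array([-t[1],t[0]])
    k=(abs((W-a)@n)<.002)&((W-a)@t>.005)&((W-a)@t<np.linalg.norm(b-a)-.005)
    v=cv2.fitLine(W[k].astype(np.float32),cv2.DIST_HUBER,0,.01,.01).ravel();print(np.degrees(np.arctan2(v[1],v[0]))%90)
E
```

```text
[[286.0, 44.0], [242.0, 74.0], [269.0, 118.0], [311.0, 91.0]]
0.0358 31.8
0.0348 32.3
0.0351 31.7
0.0348 31.1
32.867947
32.68768
32.74826
32.25602
```

The lug's edges give the wheel azimuth: radial 32.6°, so the hub is at ≈(0.4898, 0.2070). Before winding I need the lateral stiffness, so a blind row can't slam into the stop. I'll nudge radially by 3 mm while easing the down-push.

>>> jog_arm(increments="0 0 -0.005 0 -1; -0.008 -0.012 -0.005 0 -1; -0.014 -0.021 -0.005 0 -1; -0.014 -0.021 -0.005 0 -1; -0.014 -0.021 -0.005 0 -1")

```text
time_s: 12.9
position: [0.4332, 0.1704, 0.2072]
orientation: [2.221, 2.221, 0.003]
wrist_force: [2.3, 2.3, 6.3]
grip_width: 0.0206
grip_force: 58.9
```

>>> jog_arm(increments="-0.004 -0.007 0 0 -1; -0.009 -0.014 0 0 -1; -0.009 -0.014 0 0 -1; -0.009 -0.014 0 0 -1; -0.009 -0.014 0 0 -1")

```text
time_s: 13.52
position: [0.4329, 0.1701, 0.2073]
orientation: [2.22, 2.221, 0.007]
wrist_force: [9.2, 7.0, 2.2]
grip_width: 0.0207
grip_force: 58.7
```

Lateral stiffness is only about 5 N/mm, so 12° (13.6 mm) per call is safe even against the stop, at about 65 N worst case. The refined hub is (0.489, 0.2063). I'm tabulating the arc shifts.

```bash
cat > arc.py <<'E'
import numpy as np
def tab(ph0,step,n,rows,hold,R=.065):
    for k in range(n):
        a=np.radians(ph0+k*step);o=[]
        for i in range(rows+hold):
            b=a+np.radians(step*min(i+1,rows)/rows)
            o.append('%.3f %.3f'%(R/.12*(np.sin(b)-np.sin(a)),R/.12*(np.cos(b)-np.cos(a))))
        print(round(ph0+k*step,1),'; '.join(o))
E
python3 -c "
from arc import *
c=np.array([.4308,.1692]);h=np.array([.489,.2063])
for f in(206,200.6):
  a=np.radians(f);t=h+.065*np.array([np.cos(a),np.sin(a)])-c;print(f,(t/.12)[::-1].round(3))
tab(200.6,-12,30,3,2)"
```

```text
206 [ 0.072 -0.002]
200.6 [ 0.119 -0.022]
200.6 0.036 -0.012; 0.072 -0.022; 0.110 -0.029; 0.110 -0.029; 0.110 -0.029
188.6 0.038 -0.004; 0.075 -0.006; 0.113 -0.005; 0.113 -0.005; 0.113 -0.005
176.6 0.038 0.004; 0.075 0.010; 0.112 0.018; 0.112 0.018; 0.112 0.018
164.6 0.036 0.011; 0.071 0.025; 0.105 0.041; 0.105 0.041; 0.105 0.041
152.6 0.033 0.019; 0.065 0.039; 0.095 0.062; 0.095 0.062; 0.095 0.062
140.6 0.028 0.025; 0.055 0.052; 0.080 0.081; 0.080 0.081; 0.080 0.081
128.6 0.023 0.030; 0.043 0.062; 0.061 0.095; 0.061 0.095; 0.061 0.095
116.6 0.016 0.034; 0.029 0.070; 0.040 0.106; 0.040 0.106; 0.040 0.106
104.6 0.008 0.037; 0.014 0.074; 0.017 0.112; 0.017 0.112; 0.017 0.112
92.6 0.000 0.038; -0.002 0.076; -0.007 0.113; -0.007 0.113; -0.007 0.113
80.6 -0.007 0.037; -0.018 0.074; -0.030 0.109; -0.030 0.109; -0.030 0.109
68.6 -0.015 0.035; -0.032 0.068; -0.052 0.101; -0.052 0.101; -0.052 0.101
56.6 -0.022 0.031; -0.046 0.060; -0.072 0.088; -0.072 0.088; -0.072 0.088
44.6 -0.028 0.026; -0.057 0.049; -0.088 0.071; -0.088 0.071; -0.088 0.071
32.6 -0.033 0.019; -0.066 0.036; -0.101 0.051; -0
[... 485 characters left out ...]
0.081
-51.4 -0.023 -0.030; -0.043 -0.062; -0.061 -0.095; -0.061 -0.095; -0.061 -0.095
-63.4 -0.016 -0.034; -0.029 -0.070; -0.040 -0.106; -0.040 -0.106; -0.040 -0.106
-75.4 -0.008 -0.037; -0.014 -0.074; -0.017 -0.112; -0.017 -0.112; -0.017 -0.112
-87.4 -0.000 -0.038; 0.002 -0.076; 0.007 -0.113; 0.007 -0.113; 0.007 -0.113
-99.4 0.007 -0.037; 0.018 -0.074; 0.030 -0.109; 0.030 -0.109; 0.030 -0.109
-111.4 0.015 -0.035; 0.032 -0.068; 0.052 -0.101; 0.052 -0.101; 0.052 -0.101
-123.4 0.022 -0.031; 0.046 -0.060; 0.072 -0.088; 0.072 -0.088; 0.072 -0.088
-135.4 0.028 -0.026; 0.057 -0.049; 0.088 -0.071; 0.088 -0.071; 0.088 -0.071
-147.4 0.033 -0.019; 0.066 -0.036; 0.101 -0.051; 0.101 -0.051; 0.101 -0.051
```

>>> jog_arm(increments="0.036 0 0.002 0 -1; 0.072 -0.002 0.002 0 -1; 0.119 -0.022 0.002 0 -1; 0.119 -0.022 0.002 0 -1; 0.119 -0.022 0.002 0 -1")

```text
time_s: 14.15
position: [0.4284, 0.1833, 0.2072]
orientation: [2.221, 2.221, 0.001]
wrist_force: [-1.0, 1.1, 10.4]
grip_width: 0.0207
grip_force: 59.8
```

>>> jog_arm(increments="0.036 -0.012 0 0 -1; 0.072 -0.022 0 0 -1; 0.110 -0.029 0 0 -1; 0.110 -0.029 0 0 -1; 0.110 -0.029 0 0 -1")

```text
time_s: 14.78
position: [0.4256, 0.1965, 0.2072]
orientation: [2.22, 2.22, 0.002]
wrist_force: [3.2, -0.6, 8.9]
grip_width: 0.0211
grip_force: 59.7
```

>>> jog_arm(increments="0.038 -0.004 0 0 -1; 0.075 -0.006 0 0 -1; 0.113 -0.005 0 0 -1; 0.113 -0.005 0 0 -1; 0.113 -0.005 0 0 -1")

```text
time_s: 15.4
position: [0.425, 0.2099, 0.2072]
orientation: [2.22, 2.22, 0.002]
wrist_force: [2.6, -1.1, 7.9]
grip_width: 0.0207
grip_force: 59.7
```

>>> jog_arm(increments="0.038 0.004 0 0 -1; 0.075 0.010 0 0 -1; 0.112 0.018 0 0 -1; 0.112 0.018 0 0 -1; 0.112 0.018 0 0 -1")

```text
time_s: 16.02
position: [0.4272, 0.2232, 0.2072]
orientation: [2.22, 2.219, 0.002]
wrist_force: [2.6, -1.2, 8.2]
grip_width: 0.0207
grip_force: 59.7
```

>>> jog_arm(increments="0.036 0.011 0 0 -1; 0.071 0.025 0 0 -1; 0.105 0.041 0 0 -1; 0.105 0.041 0 0 -1; 0.105 0.041 0 0 -1")

```text
time_s: 16.65
position: [0.4319, 0.2357, 0.2072]
orientation: [2.22, 2.219, 0.001]
wrist_force: [2.1, -2.2, 9.6]
grip_width: 0.0203
grip_force: 59.8
```

>>> jog_arm(increments="0.033 0.019 0 0 -1; 0.065 0.039 0 0 -1; 0.095 0.062 0 0 -1; 0.095 0.062 0 0 -1; 0.095 0.062 0 0 -1")

```text
time_s: 17.27
position: [0.4393, 0.247, 0.2072]
orientation: [2.22, 2.219, 0.001]
wrist_force: [1.7, -2.3, 8.8]
grip_width: 0.021
grip_force: 59.9
```

>>> jog_arm(increments="0.028 0.025 0 0 -1; 0.055 0.052 0 0 -1; 0.080 0.081 0 0 -1; 0.080 0.081 0 0 -1; 0.080 0.081 0 0 -1")

```text
time_s: 17.9
position: [0.4489, 0.2565, 0.2072]
orientation: [2.22, 2.219, 0.001]
wrist_force: [1.6, -3.7, 10.0]
grip_width: 0.0206
grip_force: 60.0
```

>>> jog_arm(increments="0.023 0.030 0 0 -1; 0.043 0.062 0 0 -1; 0.061 0.095 0 0 -1; 0.061 0.095 0 0 -1; 0.061 0.095 0 0 -1")

```text
time_s: 18.52
position: [0.4602, 0.2637, 0.2072]
orientation: [2.221, 2.219, 0.0]
wrist_force: [0.9, -3.8, 9.1]
grip_width: 0.0208
grip_force: 60.2
```

>>> jog_arm(increments="0.016 0.034 0 0 -1; 0.029 0.070 0 0 -1; 0.040 0.106 0 0 -1; 0.040 0.106 0 0 -1; 0.040 0.106 0 0 -1")

```text
time_s: 19.15
position: [0.4727, 0.2685, 0.2072]
orientation: [2.221, 2.22, -0.0]
wrist_force: [-0.5, -4.0, 10.3]
grip_width: 0.0206
grip_force: 60.3
```

>>> jog_arm(increments="0.008 0.037 0 0 -1; 0.014 0.074 0 0 -1; 0.017 0.112 0 0 -1; 0.017 0.112 0 0 -1; 0.017 0.112 0 0 -1")

```text
time_s: 19.77
position: [0.486, 0.2706, 0.2072]
orientation: [2.221, 2.22, -0.0]
wrist_force: [-0.7, -3.9, 11.0]
grip_width: 0.0206
grip_force: 60.4
```

>>> jog_arm(increments="0.000 0.038 0 0 -1; -0.002 0.076 0 0 -1; -0.007 0.113 0 0 -1; -0.007 0.113 0 0 -1; -0.007 0.113 0 0 -1")

```text
time_s: 20.4
position: [0.4994, 0.2699, 0.2072]
orientation: [2.221, 2.22, -0.0]
wrist_force: [-0.9, -2.3, 10.9]
grip_width: 0.0206
grip_force: 60.4
```

>>> jog_arm(increments="-0.007 0.037 0 0 -1; -0.018 0.074 0 0 -1; -0.030 0.109 0 0 -1; -0.030 0.109 0 0 -1; -0.030 0.109 0 0 -1")

```text
time_s: 21.02
position: [0.5124, 0.2665, 0.2072]
orientation: [2.221, 2.221, -0.0]
wrist_force: [-2.0, -2.9, 9.9]
grip_width: 0.0206
grip_force: 60.3
```

>>> jog_arm(increments="-0.015 0.035 0 0 -1; -0.032 0.068 0 0 -1; -0.052 0.101 0 0 -1; -0.052 0.101 0 0 -1; -0.052 0.101 0 0 -1")

```text
time_s: 21.65
position: [0.5244, 0.2603, 0.2072]
orientation: [2.221, 2.221, -0.0]
wrist_force: [-2.7, -1.5, 9.7]
grip_width: 0.0207
grip_force: 60.3
```

>>> jog_arm(increments="-0.022 0.031 0 0 -1; -0.046 0.060 0 0 -1; -0.072 0.088 0 0 -1; -0.072 0.088 0 0 -1; -0.072 0.088 0 0 -1")

```text
time_s: 22.28
position: [0.5349, 0.2518, 0.2072]
orientation: [2.221, 2.221, -0.0]
wrist_force: [-2.0, -0.3, 10.6]
grip_width: 0.0208
grip_force: 60.1
```

>>> jog_arm(increments="-0.028 0.026 0 0 -1; -0.057 0.049 0 0 -1; -0.088 0.071 0 0 -1; -0.088 0.071 0 0 -1; -0.088 0.071 0 0 -1")

```text
time_s: 22.9
position: [0.5433, 0.2413, 0.2072]
orientation: [2.221, 2.221, -0.0]
wrist_force: [-3.8, 0.2, 10.4]
grip_width: 0.0207
grip_force: 60.0
```

>>> jog_arm(increments="-0.033 0.019 0 0 -1; -0.066 0.036 0 0 -1; -0.101 0.051 0 0 -1; -0.101 0.051 0 0 -1; -0.101 0.051 0 0 -1")

```text
time_s: 23.52
position: [0.5494, 0.2293, 0.2072]
orientation: [2.221, 2.222, 0.0]
wrist_force: [-2.7, 1.0, 10.0]
grip_width: 0.021
grip_force: 60.0
```

>>> jog_arm(increments="-0.036 0.012 0 0 -1; -0.072 0.022 0 0 -1; -0.110 0.029 0 0 -1; -0.110 0.029 0 0 -1; -0.110 0.029 0 0 -1")

```text
time_s: 24.15
position: [0.5526, 0.2181, 0.2073]
orientation: [-2.217, -2.221, -0.004]
wrist_force: [-3.7, 10.8, 10.2]
grip_width: 0.0208
grip_force: 60.0
```

A clear 10.8 N tangential force with the tool lagging about 2 mm looks like the stop. I'll press a further 5 mm to confirm it's hard shut.

>>> jog_arm(increments="-0.015 0.002 0 0 -1; -0.03 0.003 0 0 -1; -0.042 0.003 0 0 -1; -0.042 0.003 0 0 -1; -0.042 0.003 0 0 -1")

```text
time_s: 24.78
position: [0.5528, 0.2149, 0.2076]
orientation: [-2.214, -2.221, -0.009]
wrist_force: [-5.4, 18.9, 12.1]
grip_width: 0.0212
grip_force: 60.3
```

```bash
python3 - <<'E'
from h import *
import pickle
d=grab('wrist');s=grab('scene','s3.png');pickle.dump((d,s),open('w3.pkl','wb'));o=manip.observe();print(o['position'],o['wrist_force'],Ro.from_rotvec(o['orientation']).as_matrix().round(4).tolist())
g=cv2.cvtColor(s['image'],cv2.COLOR_BGR2GRAY)
p=o['position'];print(proj(s,[p[0],p[1],.194]))
E
```

```text
[0.55278217 0.21490393 0.20763961] [-5.73952852 18.90239205 11.09490108] [[-0.003, 1.0, 0.0], [1.0, 0.003, 0.0076], [0.0076, 0.0, -1.0]]
[304.84394015 147.10786353]
```

>>> jog_arm(increments="-0.015 0 0 0 -1; -0.03 -0.001 0 0 -1; -0.042 -0.002 0 0 -1; -0.042 -0.002 0 0 -1; -0.042 -0.002 0 0 -1")

```text
time_s: 25.5
position: [0.553, 0.2096, 0.2079]
orientation: [-2.215, -2.221, -0.009]
wrist_force: [-3.7, 17.4, 12.3]
grip_width: 0.0207
grip_force: 60.6
```

```bash
python3 - <<'E'
from h import *
import pickle
d=grab('wrist');s=grab('scene');pickle.dump((d,s),open('w4.pkl','wb'));o=manip.observe();print(o['position'],o['wrist_force'])
d0=pickle.load(open('w3.pkl','rb'))[0]
c=np.hstack([cv2.resize(x['image'][0:300,140:420],(400,429)) for x in(d0,d)])
cv2.imwrite('pics/c4.png',c)
E
```

```text
[0.5530249  0.20961578 0.20785314] [-3.03509963 18.18752418 13.24592023]
```

View pics/c4.png

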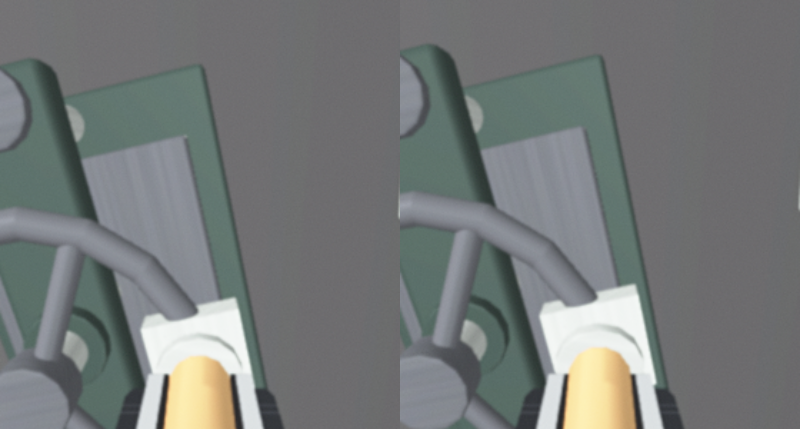

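Both halves show the lug under the collar; the base shifted up ≈10 px and the lug ≈12 px between the frames. I'll measure the lug's corner in world coordinates to see whether the wheel moved or the handle pivoted.

```bash
python3 - <<'E'
from h import *
import pickle
for f in('w3.pkl','w4.pkl'):
    d,s=pickle.load(open(f,'rb'))
    g=cv2.cvtColor(d['image'],cv2.COLOR_BGR2GRAY)
    m=np.zeros_like(g);m[195:262,235:325]=(g[195:262,235:325]>185)*255
    # right edge of lug: rows; top edge: columns
    R=[];T=[]
    for r in range(218,254,2):
        xs=np.nonzero(m[r])[0]
        if len(xs): R.append((xs.max()+.5,r))
    for c in range(284,304,2):
        ys=np.nonzero(m[:,c])[0]
        if len(ys): T.append((c,ys.min()-.5))
    for nm,L in(('right',R),('top',T)):
        W=np.array([plane(d,*p,.194)[:2] for p in L]);v=cv2.fitLine(W.astype(np.float32),cv2.DIST_HUBER,0,.01,.01).ravel()
        print(f,nm,np.degrees(np.arctan2(v[1],v[0])).round(2)%90,W.mean(0).round(4),np.abs((W-v[2:])@[-v[1],v[0]]).max().round(5))
    # fixed reference: base plate far right corner
    p=(140+202*.7,66*.7) if f=='w3.pkl' else (140+202*.7,56*.7)
    print('base corner',plane(d,*p,.03).round(4))
E
```

```text
w3.pkl right 12.769997 [0.5691 0.2324] 0.0003
w3.pkl top 10.52 [0.5598 0.246 ] 0.00019
base corner [0.5544 0.3458 0.03  ]
w4.pkl right 12.639999 [0.5703 0.227 ] 0.00028
w4.pkl top 12.67 [0.56   0.2455] 0.00022
base corner [0.5548 0.346  0.03  ]
```

The lug's edge angle is unchanged (12.77° → 12.64°) while the tool moved 5 mm. So the wheel is hard on its stop at azimuth ≈12.7°, and the handle only pivoted in the pads. I'll release it briefly so it drops flat in the eye, centre over the eye at (0.5524, 0.2206), then regrip.

>>> jog_arm(increments="0 0 0 0 -0.2; 0 0 0 0 -0.2; 0.06 -0.004 0 0 -0.2; 0.122 -0.008 0 0 -0.2; 0.122 -0.008 0 0 -0.2")

```text
time_s: 26.22
position: [0.5524, 0.2214, 0.2063]
orientation: [-2.22, -2.222, 0.0]
wrist_force: [0.2, -0.3, 0.7]
grip_width: 0.0342
grip_force: 0.0
```

```bash
python3 - <<'E'
from h import *
import pickle
d=grab('wrist');pickle.dump(d,open('w5.pkl','wb'));o=manip.observe();print(o['position'],o['wrist_force'],o['grip_width'])
cv2.imwrite('pics/c5.png',cv2.resize(d['image'][190:370,200:360],None,fx=3,fy=3))
E
```

```text
[0.55242393 0.22108261 0.20627066] [-0.12393922 -0.20252246 -0.05599573] 0.034220876411842585
```

View pics/c5.png

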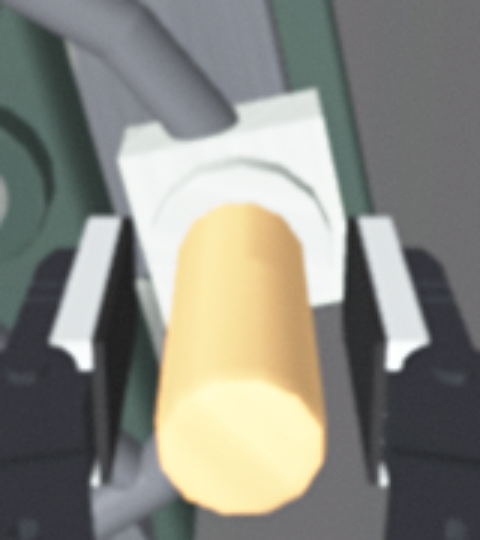

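The handle stands upright and seated, with its grip top at ≈(280,338), between the open pads. I'll measure the lug's angle from this clear view, and the handle's centre.

```bash
python3 - <<'E'
from h import *
from arc import tab
import pickle
d=pickle.load(open('w5.pkl','rb'))
print('grip top',plane(d,280,338.3,.25).round(4))
g=cv2.cvtColor(d['image'],cv2.COLOR_BGR2GRAY)
gx=cv2.GaussianBlur(g,(3,3),0).astype(int)
# right edge rows 224..286 of top face: last bright px ; left edge rows 246..262: first bright
R=[];Lf=[]
for r in range(224,260,2):
    xs=[c for c in range(290,322) if gx[r,c]>185]
    if xs:R.append((max(xs)+.5,r))
for r in range(248,272,2):
    xs=[c for c in range(232,262) if gx[r,c]>185]
    if xs:Lf.append((min(xs)-.5,r))
print(R[::4],Lf[::4])
for L in(R,Lf):
    W=np.array([plane(d,*p,.194)[:2] for p in L]);v=cv2.fitLine(W.astype(np.float32),cv2.DIST_HUBER,0,.01,.01).ravel()
    print(np.degrees(np.arctan2(v[1],v[0]))%90,W.mean(0).round(4),np.abs((W-v[2:])@[-v[1],v[0]]).max().round(5))
tab(12.7,18,20,5,0)
E
```

```text
grip top [0.5529 0.222  0.25  ]
[(305.5, 224), (307.5, 232), (309.5, 240), (311.5, 248), (312.5, 256)] [(239.5, 248), (242.5, 256), (231.5, 264)]
13.46978 [0.5683 0.236 ] 0.00027
58.353622 [0.5312 0.2257] 0.00391
12.7 0.033 -0.009; 0.065 -0.019; 0.097 -0.032; 0.128 -0.046; 0.157 -0.063
30.7 0.029 -0.018; 0.056 -0.038; 0.082 -0.060; 0.107 -0.083; 0.130 -0.108
48.7 0.022 -0.026; 0.042 -0.054; 0.060 -0.083; 0.076 -0.112; 0.091 -0.143
66.7 0.012 -0.032; 0.023 -0.064; 0.031 -0.097; 0.038 -0.130; 0.042 -0.164
84.7 0.002 -0.034; 0.002 -0.068; -0.000 -0.102; -0.005 -0.136; -0.011 -0.169
102.7 -0.009 -0.033; -0.019 -0.065; -0.032 -0.097; -0.046 -0.128; -0.063 -0.157
120.7 -0.018 -0.029; -0.038 -0.056; -0.060 -0.082; -0.083 -0.107; -0.108 -0.130
138.7 -0.026 -0.022; -0.054 -0.042; -0.083 -0.060; -0.112 -0.076; -0.143 -0.091
156.7 -0.032 -0.012; -0.064 -0.023; -0.097 -0.031; -0.130 -0.038; -0.164 -0.042
174.7 -0.034 -0.002; -0.068 -0.002; -0.102 0.000; -0.136 0.005; -0.169 0.011
192.7 -0.033 0.009; -0.065 0.019; -0.097 0.032; -0.128 0.046; -0.157 0.063
210.7 -0.029 0.018; -0.056 0.038; -0.082 0.060; -0.107 0.083; -0.130 0.108
228.7 -0.022 0.026; -0.042 0.054; -0.060 0.083; -0.076 0.112; -0.091 0.143
246.7 -0.012 0.032; -0.023 0.064; -0.031 0.097; -0.038 0.130; -0.042 0.164
264.7 -0.002 0.034; -0.002 0.068; 0.000 0.102; 0.005 0.136; 0.011 0.169
282.7 0.009 0.033; 0.019 0.065; 0.032 0.097; 0.046 0.128; 0.063 0.157
300.7 0.018 0.029; 0.038 0.056; 0.060 0.082; 0.083 0.107; 0.108 0.130
318.7 0.026 0.022; 0.054 0.042; 0.083 0.060; 0.112 0.076; 0.143 0.091
336.7 0.032 0.012; 0.064 0.023; 0.097 0.031; 0.130 0.038; 0.164 0.042
354.7 0.034 0.002; 0.068 0.002; 0.102 -0.000; 0.136 -0.005; 0.169 -0.011
```

>>> jog_arm(increments="0 0 0 0 -1; 0 0 0 0 -1; 0 0 0 0 -1; 0 0 0 0 -1; 0 0 0 0 -1")

```text
time_s: 26.9
position: [0.5525, 0.2207, 0.2065]
orientation: [2.221, 2.222, 0.0]
wrist_force: [0.7, 0.2, 1.9]
grip_width: 0.0205
grip_force: 58.6
```

```bash
python3 -c "
from arc import *
tab(12.7,45,8,5,0)"
```

```text
12.7 0.081 -0.025; 0.157 -0.063; 0.227 -0.112; 0.288 -0.171; 0.339 -0.239
57.7 0.040 -0.075; 0.067 -0.156; 0.082 -0.239; 0.083 -0.324; 0.071 -0.409
102.7 -0.025 -0.081; -0.063 -0.157; -0.112 -0.227; -0.171 -0.288; -0.239 -0.339
147.7 -0.075 -0.040; -0.156 -0.067; -0.239 -0.082; -0.324 -0.083; -0.409 -0.071
192.7 -0.081 0.025; -0.157 0.063; -0.227 0.112; -0.288 0.171; -0.339 0.239
237.7 -0.040 0.075; -0.067 0.156; -0.082 0.239; -0.083 0.324; -0.071 0.409
282.7 0.025 0.081; 0.063 0.157; 0.112 0.227; 0.171 0.288; 0.239 0.339
327.7 0.075 0.040; 0.156 0.067; 0.239 0.082; 0.324 0.083; 0.409 0.071
```

>>> jog_arm(increments="0.081 -0.025 0.003 0 -1; 0.157 -0.063 0.003 0 -1; 0.227 -0.112 0.003 0 -1; 0.288 -0.171 0.003 0 -1; 0.339 -0.239 0.003 0 -1")

```text
time_s: 27.52
position: [0.5241, 0.2615, 0.2065]
orientation: [2.22, 2.22, 0.001]
wrist_force: [2.5, -4.3, 5.9]
grip_width: 0.0207
grip_force: 58.9
```

>>> jog_arm(increments="0.040 -0.075 0 0 -1; 0.067 -0.156 0 0 -1; 0.082 -0.239 0 0 -1; 0.083 -0.324 0 0 -1; 0.071 -0.409 0 0 -1")

```text
time_s: 28.15
position: [0.475, 0.2704, 0.2065]
orientation: [2.22, 2.221, 0.003]
wrist_force: [5.3, -1.1, 4.7]
grip_width: 0.0204
grip_force: 58.8
```

Smooth, about 5 N. I'll continue through the rest of turn one.

>>> jog_arm(increments="-0.025 -0.081 0 0 -1; -0.063 -0.157 0 0 -1; -0.112 -0.227 0 0 -1; -0.171 -0.288 0 0 -1; -0.239 -0.339 0 0 -1")

```text
time_s: 28.78
position: [0.4345, 0.242, 0.2065]
orientation: [2.22, 2.222, 0.005]
wrist_force: [6.7, 1.1, 3.6]
grip_width: 0.0209
grip_force: 58.8
```

>>> jog_arm(increments="-0.075 -0.040 0 0 -1; -0.156 -0.067 0 0 -1; -0.239 -0.082 0 0 -1; -0.324 -0.083 0 0 -1; -0.409 -0.071 0 0 -1")

```text
time_s: 29.4
position: [0.426, 0.1934, 0.2066]
orientation: [-2.219, -2.222, -0.006]
wrist_force: [3.9, 6.4, 3.6]
grip_width: 0.0209
grip_force: 58.7
```

>>> jog_arm(increments="-0.081 0.025 0 0 -1; -0.157 0.063 0 0 -1; -0.227 0.112 0 0 -1; -0.288 0.171 0 0 -1; -0.339 0.239 0 0 -1")

```text
time_s: 30.02
position: [0.4539, 0.1532, 0.2066]
orientation: [-2.218, -2.221, -0.005]
wrist_force: [-0.9, 8.4, 7.3]
grip_width: 0.0207
grip_force: 59.2
```

>>> jog_arm(increments="-0.040 0.075 0 0 -1; -0.067 0.156 0 0 -1; -0.082 0.239 0 0 -1; -0.083 0.324 0 0 -1; -0.071 0.409 0 0 -1")

```text
time_s: 30.65
position: [0.5021, 0.1442, 0.2065]
orientation: [-2.218, -2.221, -0.001]
wrist_force: [-6.7, 2.9, 10.2]
grip_width: 0.0205
grip_force: 59.5
```

>>> jog_arm(increments="0.025 0.081 0 0 -1; 0.063 0.157 0 0 -1; 0.112 0.227 0 0 -1; 0.171 0.288 0 0 -1; 0.239 0.339 0 0 -1")

```text
time_s: 31.28
position: [0.5429, 0.1722, 0.2065]
orientation: [-2.22, -2.221, 0.001]
wrist_force: [-4.2, -3.3, 10.4]
grip_width: 0.0207
grip_force: 59.5
```

>>> jog_arm(increments="0.075 0.040 0 0 -1; 0.156 0.067 0 0 -1; 0.239 0.082 0 0 -1; 0.324 0.083 0 0 -1; 0.409 0.071 0 0 -1")

```text
time_s: 31.9
position: [0.5519, 0.2208, 0.2065]
orientation: [2.221, 2.221, -0.001]
wrist_force: [-1.7, -5.4, 9.3]
grip_width: 0.0209
grip_force: 59.5
```

One turn back. Now the second.

>>> jog_arm(increments="0.081 -0.025 0 0 -1; 0.157 -0.063 0 0 -1; 0.227 -0.112 0 0 -1; 0.288 -0.171 0 0 -1; 0.339 -0.239 0 0 -1")

```text
time_s: 32.52
position: [0.5238, 0.2617, 0.2065]
orientation: [2.221, 2.221, 0.001]
wrist_force: [3.9, -4.6, 5.5]
grip_width: 0.0206
grip_force: 59.1
```

>>> jog_arm(increments="0.040 -0.075 0 0 -1; 0.067 -0.156 0 0 -1; 0.082 -0.239 0 0 -1; 0.083 -0.324 0 0 -1; 0.071 -0.409 0 0 -1")

```text
time_s: 33.15
position: [0.4749, 0.2704, 0.2065]
orientation: [2.22, 2.221, 0.003]
wrist_force: [5.4, -1.9, 5.6]
grip_width: 0.0203
grip_force: 59.0
```

>>> jog_arm(increments="-0.025 -0.081 0 0 -1; -0.063 -0.157 0 0 -1; -0.112 -0.227 0 0 -1; -0.171 -0.288 0 0 -1; -0.239 -0.339 0 0 -1")

```text
time_s: 33.78
position: [0.4345, 0.242, 0.2066]
orientation: [2.22, 2.222, 0.005]
wrist_force: [5.4, 1.0, 3.7]
grip_width: 0.0207
grip_force: 58.9
```

>>> jog_arm(increments="-0.075 -0.040 0 0 -1; -0.156 -0.067 0 0 -1; -0.239 -0.082 0 0 -1; -0.324 -0.083 0 0 -1; -0.409 -0.071 0 0 -1")

```text
time_s: 34.4
position: [0.426, 0.1934, 0.2066]
orientation: [-2.219, -2.222, -0.006]
wrist_force: [3.9, 5.8, 3.1]
grip_width: 0.0209
grip_force: 58.9
```

>>> jog_arm(increments="-0.081 0.025 0 0 -1; -0.157 0.063 0 0 -1; -0.227 0.112 0 0 -1; -0.288 0.171 0 0 -1; -0.339 0.239 0 0 -1")

```text
time_s: 35.02
position: [0.4539, 0.1532, 0.2065]
orientation: [-2.218, -2.221, -0.005]
wrist_force: [-1.4, 8.3, 7.7]
grip_width: 0.021
grip_force: 59.4
```

>>> jog_arm(increments="-0.040 0.075 0 0 -1; -0.067 0.156 0 0 -1; -0.082 0.239 0 0 -1; -0.083 0.324 0 0 -1; -0.071 0.409 0 0 -1")

```text
time_s: 35.65
position: [0.5021, 0.1442, 0.2065]
orientation: [-2.218, -2.221, -0.001]
wrist_force: [-5.3, 2.8, 10.6]
grip_width: 0.0204
grip_force: 59.6
```

>>> jog_arm(increments="0.025 0.081 0 0 -1; 0.063 0.157 0 0 -1; 0.112 0.227 0 0 -1; 0.171 0.288 0 0 -1; 0.239 0.339 0 0 -1")

```text
time_s: 36.28
position: [0.543, 0.1721, 0.2065]
orientation: [-2.22, -2.221, 0.001]
wrist_force: [-5.1, -1.6, 9.2]
grip_width: 0.0208
grip_force: 59.6
```

>>> jog_arm(increments="0.1 0.05 0 0 -1; 0.2 0.077 0 0 -1; 0.3 0.083 0 0 -1; 0.38 0.076 0 0 -1; 0.409 0.071 0 0 -1")

```text
time_s: 36.9
position: [0.5519, 0.2212, 0.2065]
orientation: [2.22, 2.222, -0.0]
wrist_force: [-0.5, -4.9, 7.0]
grip_width: 0.0205
grip_force: 59.6
```

```bash
cat > cmp.py <<'E'
from h import *
import pickle
def edge(d):
    # lug's right edge, z=.194: subpixel threshold crossing per row
    g=cv2.GaussianBlur(cv2.cvtColor(d['image'],cv2.COLOR_BGR2GRAY),(3,3),0).astype(float);L=[]
    for r in range(222,262,2):
        xs=[c for c in range(285,325) if g[r,c]>170>=g[r,c+1]]
        if xs: c=xs[-1];L.append((c+(g[r,c]-170)/(g[r,c]-g[r,c+1]),r))
    W=np.array([plane(d,*p,.194)[:2] for p in L]);v=cv2.fitLine(W.astype(np.float32),cv2.DIST_HUBER,0,.01,.01).ravel()
    t=v[:2]*np.sign(v[1]);h=np.array([.489,.2063]);n=np.array([t[1],-t[0]])
    # tangential line: angle of normal; foot distance from hub should be 65+18 mm
    return np.degrees(np.arctan2(n[1],n[0])),((v[2:]-h)@n),len(L),W.mean(0)
d0=pickle.load(open('w5.pkl','rb'));print('stop',edge(d0))
d=grab('wrist');o=manip.observe();print('now',edge(d),o['position'],o['wrist_force'],o['qvel'].round(4))
pickle.dump(d,open('w6.pkl','wb'))
cv2.imwrite('pics/c6.png',np.hstack([cv2.resize(x['image'][190:370,200:330],None,fx=3,fy=3) for x in(d0,d)]))
E
python3 cmp.py
```

```text
stop (np.float32(12.992786), np.float64(0.0841036770914539), 20, array([0.56844984, 0.23596333]))
now (np.float32(11.468903), np.float64(0.0841266598118833), 19, array([0.5689628 , 0.23512351])) [0.55181139 0.22145766 0.20651165] [ 0.18710252 -2.40864565  7.40709338] [-0.0057 -0.0004 -0.0029 -0.0016  0.0095 -0.0103]
```

View pics/c6.png

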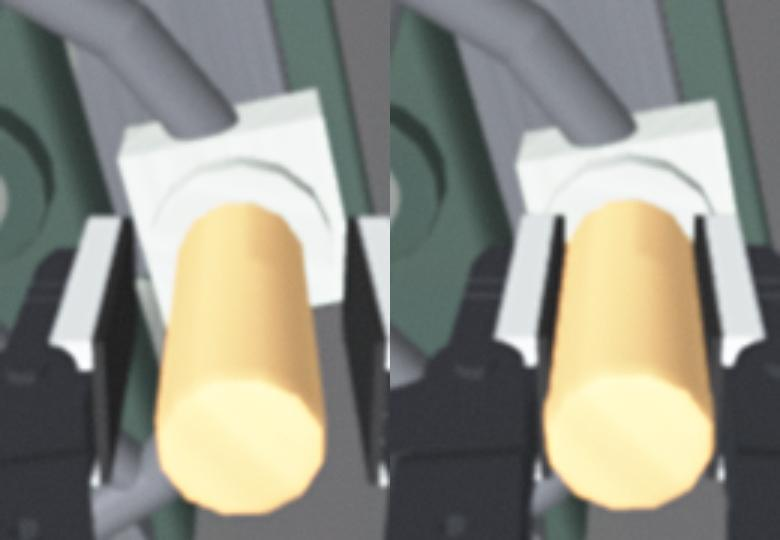

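The view confirms the handle is seated and gripped. The lug lags the stop picture by ≈1.5° (≈1.8 mm, slack and drag), so I'll advance by that much.

>>> jog_arm(increments="0.005 -0.001 0 0 -1; 0.010 -0.002 0 0 -1; 0.015 -0.003 0 0 -1; 0.015 -0.003 0 0 -1; 0.015 -0.003 0 0 -1")

```text
time_s: 37.58
position: [0.5516, 0.2225, 0.2065]
orientation: [2.221, 2.222, -0.001]
wrist_force: [-0.5, -4.1, 7.0]
grip_width: 0.0205
grip_force: 59.6
```

```bash
python3 cmp.py; python3 cmp.py; python3 - <<'E'
from h import *
import pickle
d0=pickle.load(open('w5.pkl','rb'));d=pickle.load(open('w6.pkl','rb'))
# corner track of lug (template from stop view)
t=d0['image'][214:240,288:314]
for n,x in(('stop',d0),('now',d)):
    r=cv2.matchTemplate(x['image'][200:262,270:330],t,cv2.TM_CCOEFF_NORMED);_,s,_,l=cv2.minMaxLoc(r)
    print(n,s,plane(x,l[0]+270+17.5,l[1]+200+6,.194))
E
```

```text
stop (np.float32(12.992786), np.float64(0.0841036770914539), 20, array([0.56844984, 0.23596333]))
now (np.float32(12.768094), np.float64(0.08415685291893438), 19, array([0.56842321, 0.23645445])) [0.55157446 0.22252847 0.20651204] [-1.23787575 -4.85378806  6.60308989] [-0.0011  0.0015  0.0009 -0.0009  0.0016  0.0027]
stop (np.float32(12.992786), np.float64(0.0841036770914539), 20, array([0.56844984, 0.23596333]))
now (np.float32(12.75407), np.float64(0.08415352360227076), 19, array([0.56842311, 0.23645415])) [0.5515814  0.22251064 0.20651886] [-0.08417706 -3.82848952  5.87733075] [ 0.0017 -0.0013 -0.0003  0.0009  0.0007 -0.0007]
stop 1.0 [0.56578223 0.24755863 0.194     ]
now 0.9978922009468079 [0.56605888 0.2470113  0.194     ]
```

Within ≈0.3°. One last 0.3 mm nudge, a check, then hand in.

>>> jog_arm(increments="0.003 -0.001 0 0 -1; 0.003 -0.001 0 0 -1; 0.003 -0.001 0 0 -1; 0.003 -0.001 0 0 -1; 0.003 -0.001 0 0 -1")

```text
time_s: 38.3
position: [0.5515, 0.2228, 0.2065]
orientation: [2.221, 2.221, -0.001]
wrist_force: [-0.7, -5.6, 8.4]
grip_width: 0.0207
grip_force: 59.6
```

```bash
python3 cmp.py && python3 -c "
from cell import manip
print(manip.close_job())"
```

```text
stop (np.float32(12.992786), np.float64(0.0841036770914539), 20, array([0.56844984, 0.23596333]))
now (np.float32(12.8875265), np.float64(0.08412884846278063), 19, array([0.56829309, 0.23676498])) [0.5514782  0.22283616 0.2064993 ] [ 0.21701168 -4.2253877   6.63545114] [-0.0013 -0.0007 -0.0022  0.001   0.0007 -0.0003]
the job is handed in; nothing more can be done
None
```

Job handed in at about 38 s: the handle is seated in the eye, the wheel was wound shut against its stop and backed off two turns (within about 0.1° of the stop view by the lug's edge), and the handle is still gripped with the wheel still.

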